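Check a V-block in the bench caliper and lift it out level

TASK

Check the V-block standing in the bench caliper: by the tab on the carriage, slide the movable jaw shut until the block is nipped between both jaws with a light measuring pressure, keep it so for about half a second, then slide the jaw back about a centimetre clear of the block. Take the block by its two free sides, lift it straight up out of the caliper, and finish while holding it level and still above the caliper, its underside about 15 cm above the bench; do not put it down. Leave the other things on the bench alone.

Things in the scene. Friction and masses are not known exactly. Their poses are not given: they have to be found in the camera images.
- gauge: bench caliper, fixed: flat aluminium bed 230 x 40 mm (its x, y), top 24 mm above the bench, on two feet (60 mm wide in y, 8 mm high) at |x| over 77 mm; between the feet there is nothing beside the bed. Origin: centre of the underside, on the bench. x runs along the bed from the carriage (robot's side) to the fixed jaw, z up
- fixed_jaw: steel block 30 x 36 x 30 mm (x, y, z) at the caliper's far end, 24 to 54 mm above the bench; its flat inner face is at gauge x = +65 mm. Its origin and axes are those of gauge. Left of the caliper stands a tall grey instrument (world: front at x = 0.53, y from -0.1 to 0.3)
- moving_jaw: steel jaw plate 10 x 36 x 28 mm on the front of the carriage, 26 to 54 mm above the bench. Origin: on its front face (looks to gauge +x, at the block), at bench level. It is sprung: pressed, it starts to yield to -x at 4 N and gives 1 mm per further 1.5 N, up to 8 mm (16 N), then it is rigid
- jaw_gap (a joint): slide of the carriage along gauge x. Value: gap in m between the jaw faces while the sprung jaw is relaxed; 0 shut, 0.09 open; grows as the carriage moves to gauge -x. Starts at 0.070 to 0.084. About 1.5 N of friction; stays where it is left. Carriage 50 x 52 mm (x, y), top 46 mm above the bench
- tab_top (a point): centre of the top of the push tab standing on the carriage: 18 x 14 mm (gauge x, y), 34 mm tall, its top 80 mm above the bench. It lies 50 mm behind (gauge -x of) the relaxed moving jaw's face. Pinch it across y (14 mm) from above
- v_block: loose steel V-block 52 x 48 x 40 mm (its x, y, z), about 0.56 kg, V cut in its top. Origin: centre of its underside. Stands on the bed between the jaws, 4 to 11 mm short of the fixed jaw, its x roughly along gauge x (the jaws measure its 52 mm); its y sides (48 mm apart) are free and overhang the bed by about 4 mm. The closing jaw pushes it along the bed (up to 7 N) to the fixed jaw
- micrometer: bystander: hand micrometer lying flat, 61 x 130 x 16 mm, origin centre of its underside
- weight: bystander: brass check weight, 24 mm diameter, 40 mm tall, origin centre of its underside
- dish: bystander: round steel parts dish, 68 mm diameter, 22 mm tall, origin centre of its underside
Mind the look-alikes: they are no part of the job. Of the things that look like the v_block, the middle-sized one is meant.

How it is judged:
On the way, in this order (a step that is already met when the one before it is completed fails the run):
1. the block is nipped between both jaws (over 1.5 N on each), still standing on the bed (contact force between v_block and moving_jaw above 1.5 N and contact force between v_block and fixed_jaw above 1.5 N and z of v_block in the frame of gauge below 0.03 m), for 0.3 s.
2. the jaw is slid back clear of the block (gap over 56 mm) while the block still stands on the bed (contact force between v_block and moving_jaw below 0.05 N and value of joint jaw_gap above 0.056 m and z of v_block in the frame of gauge below 0.03 m), for 0.1 s.
3. the block is lifted clear of the caliper (height (world z) of v_block above 0.1 m and contact force between v_block and the fingers above 2 N), for 0.2 s.
At the end, for the whole second after the job is handed in: The fingers hold the V-block over the caliper (within 5 cm of where it stood), underside 11 to 20 cm above the bench, tilted under 0.10 rad, still (under 2 cm/s, 0.15 rad/s), touching no part of the caliper; jaw gap over 56 mm (contact force between v_block and moving_jaw below 0.05 N and value of joint jaw_gap above 0.056 m and height (world z) of v_block between 0.11 and 0.2 m and x of v_block in the frame of gauge between -0.03 and 0.09 m and y of v_block in the frame of gauge between -0.05 and 0.05 m and angle between v_block's own z axis and vertical below 0.1 rad and linear speed of v_block below 0.02 m/s and angular speed of v_block below 0.15 rad/s and contact force between v_block and the fingers above 2 N and contact force between v_block and gauge below 0.05 N); the arm keeps its last pose, push and grip.
It fails at once if a jaw presses the block harder than 25 N (contact force between v_block and moving_jaw above 25 N or contact force between v_block and fixed_jaw above 25 N).
It fails at once if the block is tipped over by more than 0.5 rad (angle between v_block's own z axis and vertical above 0.5 rad).
It fails at once if the micrometer is moved more than 2 cm (distance of micrometer from where it was at the start of the episode above 0.02 m).
It fails at once if the brass weight is moved more than 2 cm (distance of weight from where it was at the start of the episode above 0.02 m).
It fails at once if the steel dish is moved more than 2 cm (distance of dish from where it was at the start of the episode above 0.02 m).
It also fails if it takes over 48 s, if anything falls off the work surface, if the arm or the gripper's body presses on something with over 40 N, if the wrist force passes 120 N, or if a joint passes its speed limit or range.

ROBOT

A 6-joint arm with a two-finger parallel gripper is mounted at the origin on a cart in front of the work surface, level with it; the furniture and walls round the work are solid. World frame = base frame: x ahead of the robot, y to its left, z up, the work surface at z = 0. Lengths are in m, angles in rad, forces in N, time in s.
With the tool pointing down it reaches from about 0.25 to 0.775 m from the base axis. Payload 8.9 kg.
Tool frame: the origin (TCP) lies at the very end of the fingers, on their centre line; the grasp point (between the pads) lies 19 mm behind it; z points along the fingers, y is the line along which they close (so a half turn about z gives the same grasp; the last joint's range is limited). The gripper opens to 85 mm and grips with 20 to 120 N. Pads are 22 mm wide; open, the fingers measure 114 mm over their backs; the gripper's body (76 mm by 85 mm) begins 54 mm behind the grasp point. The pads swing forward as they close: fully open they stand 13 mm farther back than shut.
Start: joints at [-1.277, 0.291, -0.153, 1.127, 0, 1.431], TCP at [0.22, -0.477, 0.231] pointing down, gripper open.
Joint ranges: [-2.52, 2.52], [-0.91, 1.74], [-1.3, 1.37], [-1.96, 2.02], [-1.52, 1.47], [-3.14, 3.14]. Speed limits (rad/s): [2.22, 2.22, 2.79, 3.14, 3.14, 3.14].

INTERFACE

Orientations are given as a unit quaternion [w, x, y, z].
In Python, from bench import ctrl gives the robot as it stands.
- The arm moves only by the shell command python3 -m jog 'ROWS' [OPENING] [FORCE]. ROWS is JSON, a list of rows, each a list of 4 numbers: the shift along the tool's x, y, z each as a share of 40 mm, from -1 to 1, then the turn about the tool's z as a share of 0.08 rad, from -1 to 1. In form: [[tx, ty, tz, roll], ...]. A call has 1 to 5 rows; each row shifts and turns the commanded pose from where the row before left it, along the tool's axes as they then stand; what a row does not reach is not made up. A row lasts 1/8 s, in which the tool goes at most 62.5 mm and 10.7 degrees, less where a joint would pass 70% of its speed; a pose out of reach is approached as far as the arm can. A call with a number of a shift or a turn outside -1 to 1 is refused whole. A call with a gripper value outside its range is refused whole. OPENING is the finger opening in mm, from 0 to 85.4, set as the call begins (- or left out, the last holds). The fingers move at their own pace and stop on an object; FORCE is the grip in N (left out, the last holds). Time passes only in rows, so rows that do not move let the fingers close. It gives the time, the measured TCP pose, the force, the opening and the grip force at its end, in the units of the state.
- ctrl.observe(): the state, without advancing time (a new reading comes with each control period).
- ctrl.grab_frame(name): name is "scene" or "side" or "wrist"; returns a dict with "pixels" (420x560x3 uint8, red, green, blue), "fx", "fy", "cx", "cy" (pixels), "origin" and "orientation" of the camera in the world; the wrist camera has in their place "tool_from_camera" (4x4, takes a point from camera to tool coordinates, whose origin is the TCP and whose axes are the flange's). Camera axes: x right, y up, looking along -z (the intrinsics and any distortion apply to the point x, -y, -z); pixel columns grow to the right and rows downward; lengths in m; the calibration is good to about 2 mm. A picture is of the moment at which its call begins: read the wrist's pose just before it. There is no depth.
- ctrl.sign_off(): hands the job in; it is judged then, once.
The state is a dict: "time": time; "q": joint angles; "dq": joint speeds; "effort": joint torques, N m; "ee_pos": TCP position; "ee_rot": TCP orientation; "wrist_force": force on the tool from outside, world axes, zero at the start; "moment": the same for the moment, N m; "grip_width": opening from 0.0 (shut) to 1.0 (fully open); "gripper_force": force on a finger pad.
Only numpy, scipy, OpenCV 4.12 (cv2) and the standard library are available. Lean on these libraries where they do the work, as an engineer would, in place of code of your own. Each camera call takes 0.05 s, during which the arm holds its last target. There are 200 camera calls.

## Working session

There is one attempt and no reset: what is moved stays moved. The work goes in short steps, Python scripts to look and compute and a shell command to move; the robot and the scene stay as the last step left them, time stands still between calls to the robot, and variables do not carry over. Pictures are saved under pics/ and viewed, at most 14 in all, crops included, and the job is handed in when it is done.

```bash
ls; mkdir -p pics; cat > h.py <<'E'
import numpy as np,cv2,pickle
from bench import ctrl
from scipy.spatial.transform import Rotation as R
def rot(q): return R.from_quat([q[1],q[2],q[3],q[0]]).as_matrix()
def snap(name,fn):
    s=ctrl.observe(); f=ctrl.grab_frame(name)
    if name=="wrist":
        T=np.eye(4);T[:3,:3]=rot(s["ee_rot"]);T[:3,3]=s["ee_pos"]
        C=T@np.array(f["tool_from_camera"])
    else:
        C=np.eye(4);C[:3,:3]=rot(f["orientation"]);C[:3,3]=f["origin"]
    f["C"]=C; cv2.imwrite(f"pics/{fn}.png",f["pixels"][:,:,::-1]); pickle.dump(f,open(f"pics/{fn}.pkl","wb")); return f
def load(fn): return pickle.load(open(f"pics/{fn}.pkl","rb"))
def ray(f,u,v):
    d=np.array([(u-f["cx"])/f["fx"],-(v-f["cy"])/f["fy"],-1]); d=f["C"][:3,:3]@d
    return f["C"][:3,3],d/np.linalg.norm(d)
def atz(f,u,v,z):
    o,d=ray(f,u,v); return o+d*(z-o[2])/d[2]
def proj(f,p):
    c=f["C"][:3,:3].T@(np.asarray(p)-f["C"][:3,3]); return np.array([f["cx"]+f["fx"]*c[0]/-c[2],f["cy"]+f["fy"]*c[1]/c[2]])
def tri(obs):
    A=np.zeros((3,3));b=np.zeros(3);
    for f,u,v in obs:
        o,d=ray(f,u,v);P=np.eye(3)-np.outer(d,d);A+=P;b+=P@o
    p=np.linalg.solve(A,b)
    return p,[np.linalg.norm((np.eye(3)-np.outer(ray(f,u,v)[1],ray(f,u,v)[1]))@(p-ray(f,u,v)[0])) for f,u,v in obs]
E
python3 - <<'E'
from h import *
a=snap("scene","s0");b=snap("side","d0");snap("wrist","w0")
for f in (a,b): print({k:v for k,v in f.items() if k not in("pixels","C")})
print(load("w0")["fx"],load("w0")["tool_from_camera"]); print(ctrl.observe())
E
```

```text
pics
{'fx': 527.5160390148433, 'fy': 527.5160390148433, 'cx': 285.4371849191973, 'cy': 205.32558690055558, 'origin': array([-0.15832033,  0.67180934,  0.79552823]), 'orientation': array([-0.35451498, -0.17741247,  0.43458819,  0.80868848])}
{'fx': 446.8693133838937, 'fy': 446.8693133838937, 'cx': 274.5089133608644, 'cy': 211.88560473788763, 'origin': array([ 0.41284998, -0.69165333,  0.85908996]), 'orientation': array([ 0.92533214,  0.35025716, -0.04187539, -0.1390209 ])}
318.20737899013426 [[-8.99487520e-05  9.59755811e-01  2.80835852e-01  7.10649352e-02]
 [ 9.99999729e-01  2.91520067e-04 -6.75979755e-04  4.18252815e-04]
 [-7.30644784e-04  2.80835715e-01 -9.59755577e-01 -1.41808744e-01]
 [ 0.00000000e+00  0.00000000e+00  0.00000000e+00  1.00000000e+00]]
{'time': 0.15, 'q': array([-1.27727206e+00,  2.91146826e-01, -1.53937781e-01,  1.12668561e+00,
        2.63835916e-07,  1.43150019e+00]), 'dq': array([ 0.00021565, -0.00021607,  0.00189877, -0.00053588,  0.00078274,
       -0.00067009]), 'effort': array([ 1.06024745e-03, -5.37368131e+01,  3.31521320e+01,  1.14766389e-02,
       -1.76495350e-04, -1.09577277e-05]), 'ee_pos': array([ 0.22011407, -0.47627592,  0.23087199]), 'ee_rot': array([-4.85510288e-04,  9.76674445e-01,  2.14724920e-01, -3.73817504e-05]), 'wrist_force': array([-0.1046075 ,  0.40806232, -0.42462838]), 'moment': array([ 0.0058256 , -0.00030753, -0.00992291]), 'gripper_force': 0.0, 'grip_width': 0.9986456532294945}
```

View pics/s0.png

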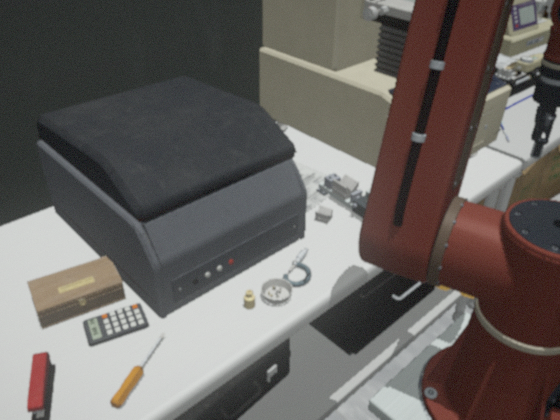

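View pics/d0.png

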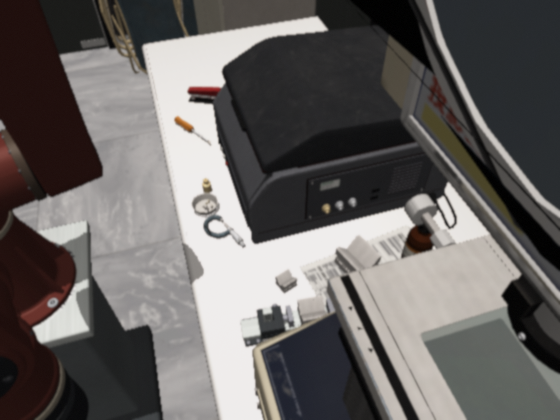

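The scene view shows the caliper at about (345,190), partly behind the arm. The side view shows its carriage at about (270,320), the block at (312,308) and look-alikes at (286,280) and (357,253). A bench instrument stands close to the caliper in the side view.

```bash
python3 - <<'E'
from h import *
a=load("s0");b=load("d0")
for p in [(243,328),(270,320),(312,308),(286,280),(357,253),(258,345),(330,282)]: print(p,atz(b,*p,.03).round(3))
for p in [(345,187),(324,214),(360,205),(310,175)]: print(p,atz(a,*p,.03).round(3))
im=b["pixels"][230:400,210:420,::-1]; i2=a["pixels"][140:240,270:400,::-1]
A=cv2.resize(im,None,fx=2.5,fy=2.5,interpolation=2);B=cv2.resize(i2,None,fx=2,fy=2,interpolation=2)
o=np.zeros((425,525+260,3),np.uint8);o[:425,:525]=A[:425,:525];o[:200,525:785]=B;cv2.imwrite("pics/c0.png",o)
E
```

```text
(243, 328) [ 0.456 -0.268  0.03 ]
(270, 320) [ 0.513 -0.267  0.03 ]
(312, 308) [ 0.604 -0.267  0.03 ]
(286, 280) [ 0.573 -0.186  0.03 ]
(357, 253) [ 0.749 -0.165  0.03 ]
(258, 345) [ 0.476 -0.312  0.03 ]
(330, 282) [ 0.662 -0.219  0.03 ]
(345, 187) [ 0.613 -0.302  0.03 ]
(324, 214) [ 0.563 -0.164  0.03 ]
(360, 205) [ 0.528 -0.265  0.03 ]
(310, 175) [ 0.722 -0.276  0.03 ]
```

View pics/c0.png

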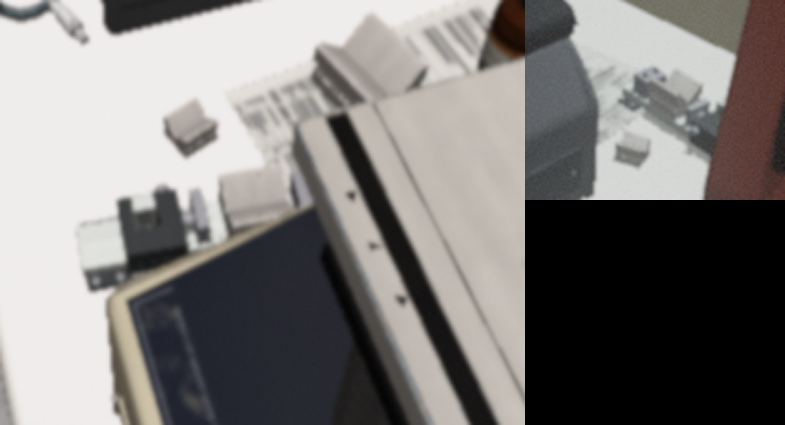

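The crop shows the caliper running away from the robot along about world x, centred near (0.57,-0.27). Its block stands near (0.605,-0.27), the small look-alike at (0.57,-0.18) and the large one at (0.75,-0.16). I'll square the tool with the world axes, then move over for a wrist view.

```bash
python3 -m jog '[[0,0,-0.5,1],[0,0,-0.5,1],[0,0,-0.5,1],[0,0,0,1],[0,0,0,1]]'; python3 -m jog '[[0,-1,0,0.4],[0,-1,0,0],[0,-1,0,0],[0,-1,0,0],[0,-1,0,0]]';python3 -m jog '[[1,0,0,0],[1,0,0,0],[1,0,0,0],[1,0,0,0],[1,0,0,0]]'; python3 -m jog '[[0,0,0,0],[0,0,0,0]]'
python3 - <<'E'
from h import *
snap("wrist","w1");s=ctrl.observe();print(s["ee_pos"],s["q"],rot(s["ee_rot"])[:,0])
E
```

```text
time: 0.78
ee_pos: [0.2202, -0.4766, 0.2913]
ee_rot: [0.0, 1.0, 0.015, -0.0]
wrist_force: [0.3, -0.0, 0.5]
grip_width: 1.0
gripper_force: 0.0
time: 1.4
ee_pos: [0.2186, -0.2752, 0.2911]
ee_rot: [-0.0, 1.0, 0.0, 0.0]
wrist_force: [-0.2, 1.1, 0.3]
grip_width: 0.998
gripper_force: 0.0
time: 2.02
ee_pos: [0.42, -0.2761, 0.2911]
ee_rot: [-0.0, 1.0, 0.001, -0.0]
wrist_force: [-0.2, -0.3, -0.1]
grip_width: 0.999
gripper_force: 0.0
time: 2.28
ee_pos: [0.4183, -0.2762, 0.2909]
ee_rot: [-0.0, 1.0, 0.001, -0.001]
wrist_force: [-0.3, -0.1, 0.4]
grip_width: 1.001
gripper_force: 0.0
[ 0.41800468 -0.27628615  0.29114871] [-7.29947386e-01  2.19121974e-01 -9.17393257e-02  1.26074705e+00
 -1.63026542e-04  2.41106510e+00] [ 9.99999577e-01  5.80380883e-04 -7.13593182e-04]
```

View pics/w1.png

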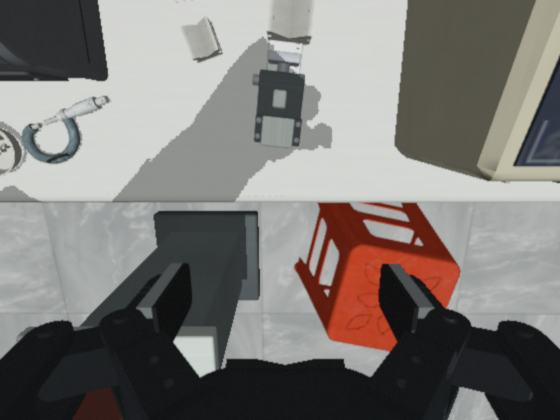

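The wrist view shows the carriage at (280,105), the tab top at (279,98), the block at (292,15) at the top edge, and the monitor to the right from column 400 on. I'll go forward to see the whole caliper.

```bash
python3 -m jog '[[1,0,0,0],[1,0,0,0],[1,0,0,0],[0.5,0,0,0],[0,0,0,0]]'; python3 -m jog '[[0,0,0,0],[0,0,0,0]]'
python3 - <<'E'
from h import *
f=snap("wrist","w2");print(ctrl.observe()["ee_pos"])
cv2.imwrite("pics/w2c.png",cv2.resize(f["pixels"][0:240,170:430,::-1],None,fx=2.5,fy=2.5,interpolation=2))
E
```

```text
time: 2.95
ee_pos: [0.5587, -0.2765, 0.291]
ee_rot: [-0.0, 1.0, 0.0, -0.0]
wrist_force: [-1.5, 0.2, -0.3]
grip_width: 0.999
gripper_force: 0.0
time: 3.2
ee_pos: [0.5578, -0.2766, 0.2918]
ee_rot: [0.0, 1.0, -0.0, 0.0]
wrist_force: [0.2, 0.3, 0.7]
grip_width: 1.0
gripper_force: 0.0
[ 0.55794665 -0.27657562  0.29179928]
```

View pics/w2c.png

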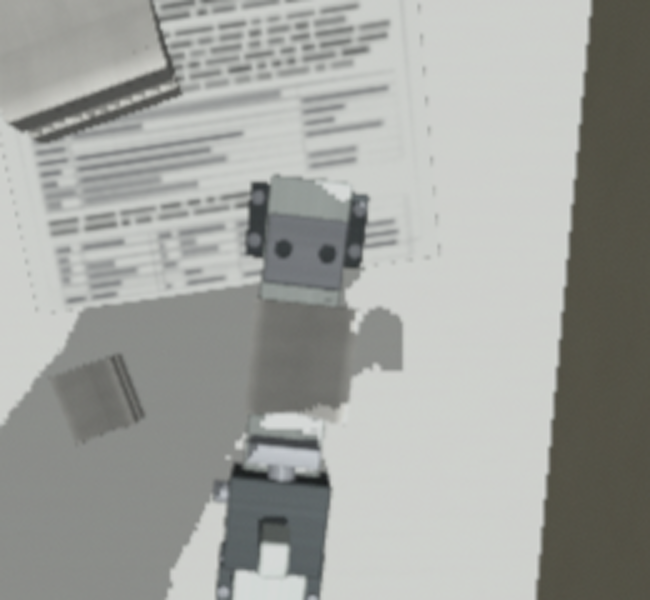

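The crop shows the fixed jaw top (262–352, 213–293), the block top (248–350, 302–412), the sprung jaw at about (285,458) and the tab top at (273,557). I'll triangulate these.

```bash
python3 - <<'E'
from h import *
w1=load("w1");w2=load("w2")
c=lambda x,y:(170+x/2.5,y/2.5)
print("tab",tri([(w1,279,98),(w2,*c(273,557))]))
for n,p,z in [("fj in L",(262,285),.054),("fj in R",(342,293),.054),("fj out L",(270,213),.054),("fj out R",(351,219),.054),("bed L",(272,178),.024),("bed R",(351,184),.024),
 ("bl far L",(258,302),.064),("bl far R",(351,308),.064),("bl nr L",(249,408),.064),("bl nr R",(346,410),.064),("mj L",(250,436),.054),("mj R",(322,443),.054),("car L",(236,468),.046),("car R",(329,478),.046)]:
    print(n,atz(w2,*c(*p),z).round(4))
o=np.zeros((540,780,3),np.uint8)
A=cv2.resize(w1["pixels"][0:150,230:330,::-1],None,fx=3.6,fy=3.6,interpolation=2)
B=cv2.resize(w2["pixels"][110:250,240:340,::-1],None,fx=3.8,fy=3.8,interpolation=2)
o[:540,:360]=A;o[:532,380:760]=B;cv2.imwrite("pics/c2.png",o)
E
```

```text
tab (array([ 0.50862705, -0.27067189,  0.07561817]), [np.float64(0.000114166678800587), np.float64(0.00011416667880051274)])
fj in L [ 0.6324 -0.266   0.054 ]
fj in R [ 0.6289 -0.3027  0.054 ]
fj out L [ 0.6631 -0.2699  0.054 ]
fj out R [ 0.6606 -0.3061  0.054 ]
bed L [ 0.6814 -0.2704  0.024 ]
bed R [ 0.6787 -0.308   0.024 ]
bl far L [ 0.625  -0.2645  0.064 ]
bl far R [ 0.6224 -0.3062  0.064 ]
bl nr L [ 0.5776 -0.2598  0.064 ]
bl nr R [ 0.5767 -0.3049  0.064 ]
mj L [ 0.5628 -0.2596  0.054 ]
mj R [ 0.5594 -0.2943  0.054 ]
car L [ 0.5453 -0.2521  0.046 ]
car R [ 0.5402 -0.2984  0.046 ]
```

View pics/c2.png

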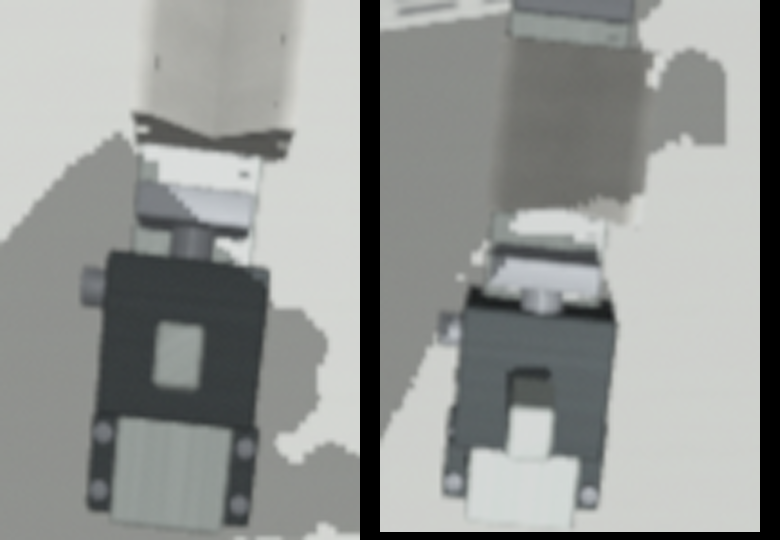

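Gauge yaw is about -0.10 rad, the tab is near (0.509,-0.271) and the jaw gap about 72 mm. Next I refine the tab position, turn the tool to match and take a closer look.

```bash
python3 -m jog '[[-0.6,0,1,1],[-0.6,0,1,0.25],[0,0,1,0],[0,0,0,0],[0,0,0,0]]'
python3 - <<'E'
from h import *
w1=load("w1");w2=load("w2")
print("tab",atz(w1,279.7,98.9,.08),atz(w2,279.7,224,.08),tri([(w1,279.7,98.9),(w2,279.7,224)]))
f=snap("wrist","w3");s=ctrl.observe();print(s["ee_pos"],rot(s["ee_rot"])[:,0])
g=cv2.cvtColor(f["pixels"],cv2.COLOR_RGB2BGR);
print(proj(f,[.509,-.2707,.08]))
cv2.imwrite("pics/w3c.png",cv2.resize(g[20:300,150:410],(650,600*700//600*1//1-100),interpolation=2))
E
```

```text
time: 3.88
ee_pos: [0.5115, -0.275, 0.173]
ee_rot: [0.001, 0.999, -0.05, 0.001]
wrist_force: [-0.3, 0.2, 1.0]
grip_width: 0.998
gripper_force: 0.0
tab [ 0.50750484 -0.27136323  0.08      ] [ 0.5086171  -0.27144262  0.08      ] (array([ 0.50764849, -0.27135839,  0.07715542]), [np.float64(3.843080799762272e-05), np.float64(3.8430807997610927e-05)])
[ 0.51187823 -0.27520338  0.1732874 ] [ 0.99508158 -0.09902756  0.00248774]
[278.57973881 217.18057398]
```

View pics/w3c.png

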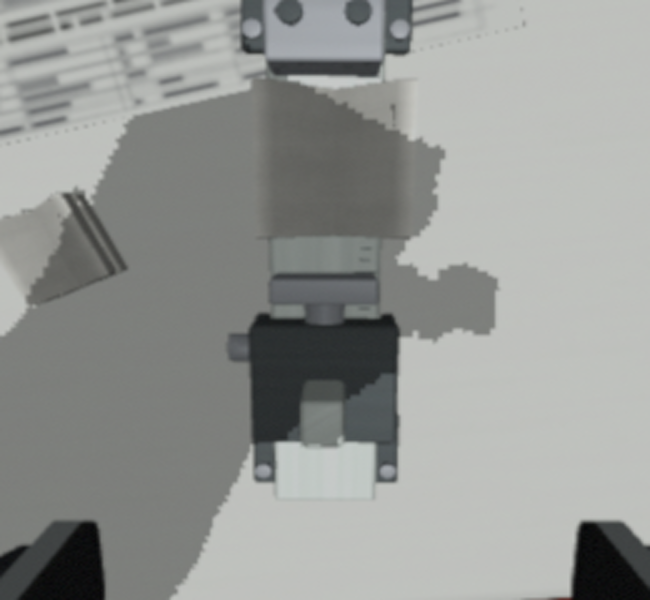

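The tool is now aligned with the gauge, and the tab top sits at about crop (323,420). I go down over it, checking force, then pinch it.

```bash
python3 -m jog '[[-0.11,-0.09,0.5,0],[0,0,0.8,0],[0,0,0.8,0],[0,0,0.6,0],[0,0,0.25,0]]' && python3 -m jog '[[0,0,0,0],[0,0,0,0],[0,0,0,0],[0,0,0,0],[0,0,0,0]]' 8 20 
python3 - <<'E'
from h import *
f=snap("wrist","w4");s=ctrl.observe();print(s)
cv2.imwrite("pics/w4.png",f["pixels"][:,:,::-1])
E
```

```text
time: 4.55
ee_pos: [0.5074, -0.2707, 0.0535]
ee_rot: [0.0, 0.999, -0.049, 0.0]
wrist_force: [0.7, 1.2, 0.3]
grip_width: 0.998
gripper_force: 0.0
time: 5.18
ee_pos: [0.5073, -0.2699, 0.054]
ee_rot: [-0.0, 0.999, -0.049, 0.001]
wrist_force: [0.2, 4.5, 5.5]
grip_width: 0.16
gripper_force: 22.8
{'time': 5.225, 'q': array([-6.16988026e-01,  5.37223375e-01, -2.74466802e-01,  7.58738340e-01,
        1.32929780e-03,  2.62355543e+00]), 'dq': array([ 1.75383692e-03,  9.20714480e-04,  5.77906889e-06, -2.20323368e-04,
       -3.18806113e-03, -6.86815319e-04]), 'effort': array([ -1.99116804, -61.26343489,  27.12025523,  -0.948602  ,
        -0.98575495,  -0.14608137]), 'ee_pos': array([ 0.50720519, -0.26988961,  0.05399367]), 'ee_rot': array([-4.61603367e-04,  9.98776110e-01, -4.94550872e-02,  5.12348926e-04]), 'wrist_force': array([-0.75122826,  3.97613702,  4.65019869]), 'moment': array([ 0.74803433,  0.01742989, -0.20863076]), 'gripper_force': 22.819004952907562, 'grip_width': 0.16136996937048165}
```

View pics/w4.png

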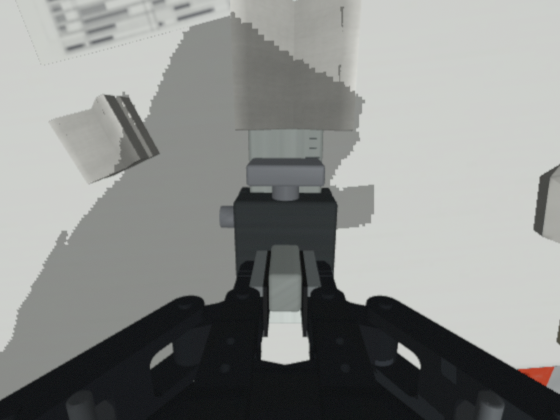

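The tab is pinched at 13.7 mm, with the jaw at rows 160–185 and the block's near edge at row 130. I push the jaw towards the block and watch the force.

```bash
python3 -m jog '[[0.05,-0.02,0,0],[0.1,0,0,0],[0.1,0,0,0],[0.05,0,0,0],[0,0,0,0]]'; python3 -m jog '[[0.05,0,0,0],[0.05,0,0,0],[0.03,0,0,0],[0,0,0,0],[0,0,0,0]]'
```

```text
time: 5.85
ee_pos: [0.5195, -0.2712, 0.054]
ee_rot: [0.0, 0.999, -0.05, 0.001]
wrist_force: [0.2, 0.6, 4.1]
grip_width: 0.163
gripper_force: 22.7
time: 6.48
ee_pos: [0.5236, -0.2715, 0.054]
ee_rot: [0.0, 0.999, -0.05, -0.0]
wrist_force: [-5.3, 0.3, 9.5]
grip_width: 0.161
gripper_force: 23.2
```

```bash
python3 -m jog '[[0.05,0,0,0],[0,0,0,0],[0,0,0,0]]'; python3 -m jog '[[0.05,0,0,0],[0,0,0,0],[0,0,0,0]]'
```

```text
time: 6.85
ee_pos: [0.5256, -0.2718, 0.054]
ee_rot: [0.0, 0.999, -0.05, -0.0]
wrist_force: [-4.9, 0.6, 8.4]
grip_width: 0.156
gripper_force: 23.2
time: 7.22
ee_pos: [0.5276, -0.2719, 0.054]
ee_rot: [0.0, 0.999, -0.05, -0.0]
wrist_force: [-4.9, 1.3, 8.4]
grip_width: 0.161
gripper_force: 23.2
```

```bash
python3 -m jog '[[0.05,0,0,0],[0,0,0,0],[0,0,0,0]]'; python3 -m jog '[[0.04,0,0,0],[0,0,0,0],[0,0,0,0]]'
```

```text
time: 7.6
ee_pos: [0.5296, -0.2722, 0.054]
ee_rot: [0.0, 0.999, -0.05, -0.0]
wrist_force: [-5.3, 0.5, 7.6]
grip_width: 0.161
gripper_force: 23.2
time: 7.98
ee_pos: [0.531, -0.2724, 0.054]
ee_rot: [0.0, 0.999, -0.05, -0.0]
wrist_force: [-5.0, 1.2, 8.7]
grip_width: 0.161
gripper_force: 23.3
```

```bash
python3 -m jog '[[0.04,0,0,0],[0,0,0,0],[0,0,0,0]]'; python3 -m jog '[[0.04,0,0,0],[0,0,0,0],[0,0,0,0]]'
python3 - <<'E'
from h import *
f=snap("wrist","w5");cv2.imwrite("pics/w5c.png",cv2.resize(f["pixels"][0:220,190:390,::-1],None,fx=2.7,fy=2.7,interpolation=2))
E
```

```text
time: 8.35
ee_pos: [0.5322, -0.2725, 0.054]
ee_rot: [0.0, 0.999, -0.05, -0.001]
wrist_force: [-7.3, 0.4, 10.5]
grip_width: 0.162
gripper_force: 23.5
time: 8.72
ee_pos: [0.5334, -0.2726, 0.054]
ee_rot: [0.0, 0.999, -0.05, -0.001]
wrist_force: [-8.8, 0.3, 11.7]
grip_width: 0.159
gripper_force: 23.6
```

View pics/w5c.png

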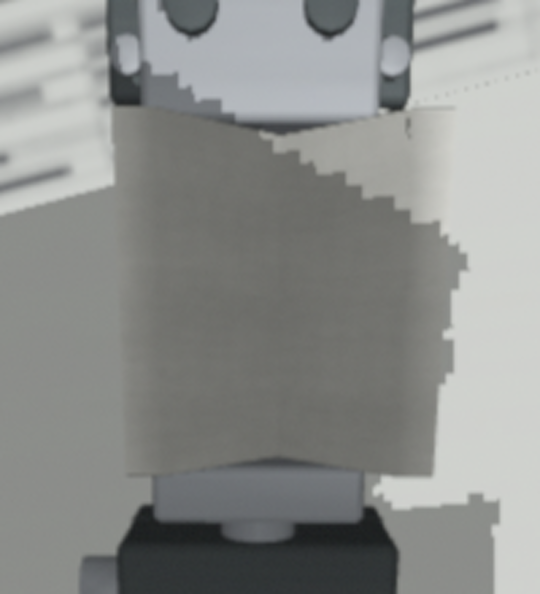

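The block is nipped: it touches both jaws and the force is rising along the spring curve. I add a little, hold it, then slide back.

```bash
python3 -m jog '[[0.025,0,0,0],[0,0,0,0],[0,0,0,0],[0,0,0,0],[0,0,0,0]]';python3 -m jog '[[-0.05,0,0,0],[-0.1,0,0,0],[-0.1,0,0,0],[-0.1,0,0,0],[-0.04,0,0,0]]';python3 -m jog '[[0,0,0,0],[0,0,0,0]]'
```

```text
time: 9.4
ee_pos: [0.534, -0.2726, 0.054]
ee_rot: [0.0, 0.999, -0.05, -0.001]
wrist_force: [-11.1, 0.3, 12.3]
grip_width: 0.158
gripper_force: 23.8
time: 10.02
ee_pos: [0.5209, -0.2713, 0.054]
ee_rot: [0.0, 0.999, -0.05, 0.001]
wrist_force: [1.1, 0.6, 6.7]
grip_width: 0.159
gripper_force: 22.9
time: 10.28
ee_pos: [0.5208, -0.2713, 0.054]
ee_rot: [0.0, 0.999, -0.05, 0.001]
wrist_force: [-0.6, 0.7, 7.7]
grip_width: 0.159
gripper_force: 23.0
```

Gap is now about 61 mm. I release the tab, rise and look at the block from above.

```bash
python3 -m jog '[[0,0,0,0],[0,0,0,0],[0,0,0,0],[0,0,0,0],[0,0,0,0]]' 85;python3 -m jog '[[0,0,-0.6,0],[0,0,-1,0],[0,0,-1,0],[0,0,-0.4,0],[0,0,0,0]]'
python3 - <<'E'
from h import *
f=snap("wrist","w6");s=ctrl.observe();print(s["ee_pos"],s["wrist_force"],rot(s["ee_rot"])[:,0],rot(s["ee_rot"])[:,1],f["cx"],f["cy"])
cv2.imwrite("pics/w6c.png",cv2.resize(f["pixels"][30:230,180:400,::-1],None,fx=2.7,fy=2.7,interpolation=2))
E
```

```text
time: 10.9
ee_pos: [0.5202, -0.271, 0.0533]
ee_rot: [-0.0, 0.999, -0.05, -0.0]
wrist_force: [-0.0, -0.3, 0.1]
grip_width: 0.998
gripper_force: 0.0
time: 11.52
ee_pos: [0.5207, -0.2713, 0.1738]
ee_rot: [0.0, 0.999, -0.05, 0.001]
wrist_force: [0.0, 0.3, -0.6]
grip_width: 0.993
gripper_force: 0.0
[ 0.52004277 -0.27087561  0.17263127] [-0.02808228  0.80192748 -0.94163357] [ 9.95081985e-01 -9.90541074e-02 -3.56474405e-04] [-9.90541757e-02 -9.95082026e-01 -1.79527792e-04] 284.77142250685023 210.01030567263743
```

View pics/w6c.png

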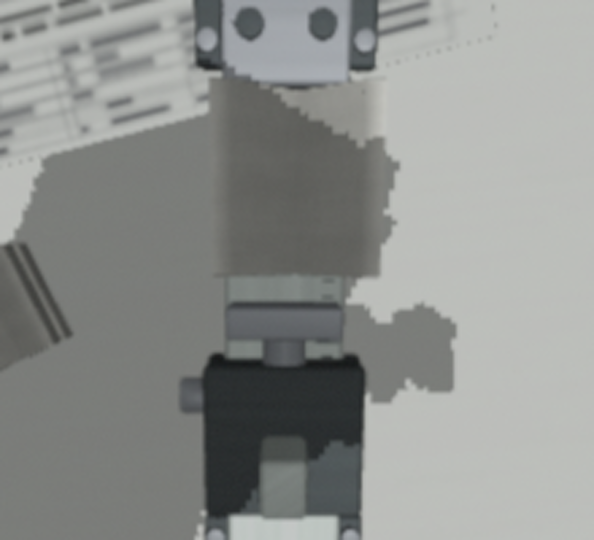

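The block is clear of the jaw. Its top corners in the crop are about (208,80), (385,79), (380,275) and (215,275).

```bash
python3 - <<'E'
from h import *
f=load("w6");s=ctrl.observe();Rm=rot(s["ee_rot"]);T=[]
for p in [(208,80),(385,79),(380,275),(215,275)]:
    P=atz(f,180+p[0]/2.7,30+p[1]/2.7,.064);t=Rm.T@(P-s["ee_pos"]);T.append(t);print(P.round(4),(t*1000).round(1))
print(np.mean(T,0)*1000)
for p in [(222,85),(350,85),(227,320),(342,320)]:
    P=atz(f,180+p[0]/2.7,30+p[1]/2.7,.054);print((Rm.T@(P-s["ee_pos"])*1000).round(1))
E
```

```text
[ 0.6334 -0.2631  0.064 ] [112.1 -19.  108.6]
[ 0.6289 -0.3103  0.064 ] [112.3  28.5 108.6]
[ 0.5781 -0.3055  0.064 ] [ 61.2  28.8 108.6]
[ 0.5827 -0.2588  0.064 ] [ 61.2 -18.2 108.6]
[ 86.69727235   5.02031522 108.59947384]
[112.4 -15.9 118.6]
[112.4  19.9 118.6]
[ 47.7 -15.7 118.6]
[ 47.7  18.9 118.6]
```

```bash
python3 -m jog '[[0.75,0.05,0,0],[0.75,0.05,0,0],[0.65,0,0,0],[0,0,0.6,0],[0,0,1,0]]';python3 -m jog '[[0,0,1,0],[0,0,0.7,0],[0,0,0.25,0],[0,0,0,0],[0,0,0,0]]'; python3 -m jog '[[0,0,0,0],[0,0,0,0],[0,0,0,0],[0,0,0,0],[0,0,0,0]]' 44 50
python3 - <<'E'
from h import *
f=snap("wrist","w7");s=ctrl.observe();print(s["ee_pos"],s["moment"],s["wrist_force"])
E
```

```text
time: 12.2
ee_pos: [0.6056, -0.2834, 0.1073]
ee_rot: [-0.0, 0.999, -0.049, -0.0]
wrist_force: [0.1, 0.3, -0.7]
grip_width: 0.996
gripper_force: 0.0
time: 12.82
ee_pos: [0.6061, -0.2839, 0.0324]
ee_rot: [0.0, 0.999, -0.05, 0.001]
wrist_force: [0.4, -0.2, 0.4]
grip_width: 0.997
gripper_force: 0.0
time: 13.45
ee_pos: [0.6058, -0.2836, 0.0322]
ee_rot: [0.0, 0.999, -0.05, 0.0]
wrist_force: [-1.9, 1.1, 5.1]
grip_width: 0.554
gripper_force: 53.3
[ 0.60575327 -0.28359093  0.03221348] [ 0.2582627   0.17624341 -0.07958034] [-1.21269025  0.75831171  5.32704305]
```

View pics/w7.png

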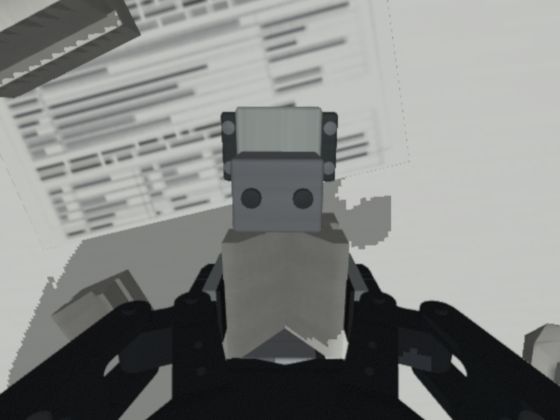

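The fingers hold the block (222–348, 230–355) by both sides, at an opening of 47.3 mm. Lifting.

```bash
python3 -m jog '[[0,0,-0.1,0],[-0.03,0,-0.2,0],[-0.03,0,-0.4,0],[0,0,-0.5,0],[0,0,-0.6,0]]';python3 -m jog '[[0,0,-0.6,0],[0,0,-0.4,0],[0,0,-0.25,0],[0,0,-0.1,0],[0,0,0,0]]'; python3 -m jog '[[0,0,0,0],[0,0,0,0],[0,0,0,0],[0,0,0,0],[0,0,0,0]]'
python3 - <<'E'
from h import *
f=snap("wrist","w8");s=ctrl.observe();print(s["ee_pos"],s["moment"],s["wrist_force"],s["dq"])
E
```

```text
time: 14.12
ee_pos: [0.6028, -0.2831, 0.1046]
ee_rot: [-0.0, 0.999, -0.05, -0.0]
wrist_force: [0.4, -0.8, -5.4]
grip_width: 0.549
gripper_force: 52.5
time: 14.75
ee_pos: [0.6028, -0.2831, 0.1569]
ee_rot: [-0.0, 0.999, -0.05, -0.0]
wrist_force: [-0.3, 0.6, -5.3]
grip_width: 0.555
gripper_force: 52.5
time: 15.38
ee_pos: [0.603, -0.2832, 0.1573]
ee_rot: [-0.0, 0.999, -0.05, -0.0]
wrist_force: [0.4, 0.2, -6.4]
grip_width: 0.553
gripper_force: 52.5
[ 0.60302494 -0.28323565  0.15732416] [-0.00141976 -0.04272423 -0.01682842] [ 0.73770174  0.60554573 -6.22195243] [-0.00097421 -0.00017026  0.00058051 -0.00039418  0.00140502 -0.00010757]
```

View pics/w8.png

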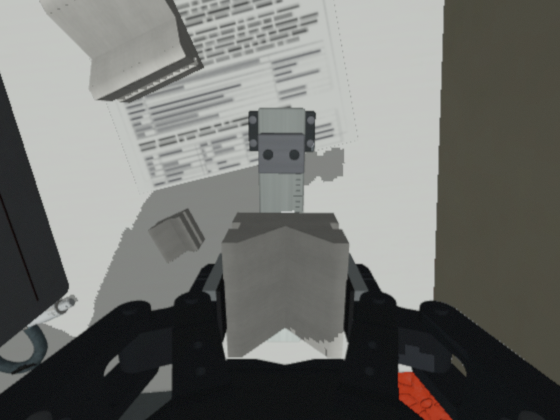

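The block is held above the caliper. Its top edge and end sit at the same pixels relative to the fingers as before the lift, so it hasn't tilted, and the underside is about 149 mm above the bench. Handing in.

```bash
python3 -c "
from bench import ctrl
print(ctrl.sign_off())"
```

```text
the job is handed in; nothing more can be done
None
```

I nipped the V-block at about 9–10 N for over half a second, slid the jaw back to a gap of about 61 mm, and handed in at about 15 s of the 48 s allowed, holding the block level and still above the caliper with its underside about 15 cm up; the sign-off returned no verdict.

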